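Get the transformer out from between the parts jars and onto the board

TASK

First stand all three jars on the black mat, then take the transformer from the tray and set it down in the white outline on the circuit board, its long side along the board's long side, and only after that put every jar back on the pad of its lid's colour, well centred. Keep the jars upright throughout and leave the multimeter where it lies.

Things in the scene. Friction and masses are not known exactly. Their poses are not given: they have to be found in the camera images.
- jar_red: loose upright parts jar with a red lid, pale body and paper label: a straight cylinder 44 mm in diameter and 100 mm high, about 150 g; origin at the centre of its underside, z up. It starts on the red pad
- jar_blue: loose upright parts jar with a blue lid, pale body and paper label: a straight cylinder 44 mm in diameter and 100 mm high, about 150 g; origin at the centre of its underside, z up. It starts on the blue pad
- jar_green: loose upright parts jar with a green lid, pale body and paper label: a straight cylinder 44 mm in diameter and 100 mm high, about 150 g; origin at the centre of its underside, z up. It starts on the green pad
- pad_red: fixed round red pad, 68 mm in diameter and 3 mm thick, on a round grey tray; origin at the centre of its underside, so its top is 3 mm above that. Place of the red-lidded jar. The three pad centres lie on a circle of 62 mm radius about the tray's centre, 120 degrees apart
- pad_blue: fixed round blue pad, 68 mm in diameter and 3 mm thick, on a round grey tray; origin at the centre of its underside, so its top is 3 mm above that. Place of the blue-lidded jar. The three pad centres lie on a circle of 62 mm radius about the tray's centre, 120 degrees apart
- pad_green: fixed round green pad, 68 mm in diameter and 3 mm thick, on a round grey tray; origin at the centre of its underside, so its top is 3 mm above that. Place of the green-lidded jar. The three pad centres lie on a circle of 62 mm radius about the tray's centre, 120 degrees apart
- transformer: small loose transformer, steel core with copper coil and a yellow label on top: core 42 mm (x) by 22 mm (y), 34 mm high; coil in its middle 26 mm long (x), 32 mm across (y), from 3 to 31 mm high, gripped across y; about 140 g; origin at the centre of its underside. Starts on the tray (top 4 mm above the bench) among the jars, whose walls stand some 40 mm from its centre and rise 69 mm above it
- mat: fixed black rubber mat flat on the bench, 260 mm long (its x) by 120 mm wide (its y), 3 mm thick, empty at the start; origin at the centre of its underside. The place to stand the jars meanwhile
- board: fixed ochre circuit board on brass feet, 150 mm long (its x) by 70 mm wide (its y); origin at its centre on the bench, its top 12 mm above that. A flat white outline, 56 mm (x) by 42 mm (y), centred over the origin, marks the transformer's place; soldered parts near the two ends rise up to 11 mm above its top, 44 mm or more from the centre along x
- multimeter: loose black hand-held multimeter lying beyond the work, 150 mm long (x) by 75 mm (y) by 34 mm high (45 mm at its dial grip); origin at the centre of its underside. To be left alone
Things that resemble listed ones, but are neither listed nor needed, are in the scene too. Leave any red look-alike of the transformer alone. Leave any purple look-alike of the jar_red alone.

How it is judged:
By the outcome, as a careful person would: the job done as asked, in the order asked, and still so for the second after the job is handed in, with the robot touching nothing.
It also fails if it takes over 144 s, if anything falls off the work surface, if the arm or the gripper's body presses on something with over 40 N, if the wrist force passes 120 N, or if a joint passes its speed limit or range.

ROBOT

A 6-joint arm with a two-finger parallel gripper is mounted at the origin on the work surface. World frame = base frame: x ahead of the robot, y to its left, z up, the work surface at z = 0. Lengths are in m, angles in rad, forces in N, time in s.
With the tool pointing down it reaches from about 0.3 to 0.85 m from the base axis. Payload 4.2 kg.
Tool frame: the origin (TCP) lies at the very end of the fingers, on their centre line; the grasp point (between the pads) lies grip_point_offset behind it (grip_point_offset is the distance from the TCP to the grasp point, in m); z points along the fingers, y is the direction in which the jaws open and shut (so a half turn about z gives the same grasp; the last joint's range is limited). The gripper opens to 91 mm and grips with 3 to 60 N. Pads are 32 mm wide; open, the fingers measure 118 mm over their backs; the gripper's body (76 mm by 178 mm) begins 60 mm behind the grasp point.
Start: joints at [-1.245, 0.32, 1.565, -0, 1.257, -0.02], TCP at [0.195, -0.541, 0.214] pointing down, gripper open.
Joint ranges: [-3.11, 3.11], [-0.84, 2.01], [0.21, 2.61], [-1.34, 4.49], [0.05, 2.63], [-2.56, 2.56]. Speed limits (rad/s): [2.57, 2.57, 3.14, 3.14, 3.14, 3.14].

INTERFACE

Orientations are given as a unit quaternion [x, y, z, w].
In Python, from plant import * gives the robot as it stands.
- The arm moves only by the tool step_arm, never from a script. Its argument "targets" is a list of rows, each a list of 3 entries, a list of its own where there are three numbers: the shift along the tool's x, y, z in cm, then the turn about the tool's z in rad, then the finger opening in cm, from 0 to 9.12. In form: [[[tx, ty, tz], spin, gripper], ...]. A call has 1 to 20 rows; each row is the pose to reach, as a shift and turn from the pose commanded when the call began, along the tool's axes at that moment; what a row does not reach only later rows make up. A row lasts 1/8 s, in which the tool goes at most 62.5 mm and 10.7 degrees, less where a joint would pass 70% of its speed; a pose out of reach is approached as far as the arm can. A call with a gripper value outside its range is refused whole. The fingers move at their own pace and stop on an object; "newtons" is the grip in N (left out, the last holds). Time passes only in rows, so rows that repeat a pose let the fingers close. It gives the time, the measured TCP pose, the force and the opening at its end, in the units of the state.
- read_state(): the state, without advancing time (a new reading comes with each control period).
- snapshot(name): name is "side" or "top" or "wrist"; returns (picture, depth): 384x512x3 uint8, red, green, blue; 384x512 float32, m along the optical axis (not along the pixel's ray), 0 where there is no reading.
- camera_model(name): a dict with "fov_y" (degrees; the focal length in pixels is half the picture's height over the tangent of half this angle, whatever the lens; pixels are square), "cx", "cy" (the principal point, pixels), "R" (3x3) and "t" (3): a world point X has camera coordinates R X + t; the wrist camera has in their place "tool_from_camera" (4x4, takes a point from camera to tool coordinates, whose origin is the TCP and whose axes are the flange's). Camera axes: x right, y down, z forward; pixel columns grow to the right and rows downward; lengths in m; the calibration is good to about 2 mm. A picture is of the moment at which its call begins: read the wrist's pose just before it. camera_model takes no time and is no camera call.
- hand_in(): hands the job in, once; it reports no verdict.
The state is a dict: "clock": time; "qpos": joint angles; "qd": joint speeds; "joint_efforts": joint torques, N m; "ee_pos": TCP position; "orientation": TCP orientation; "force": force on the tool from outside, world axes, zero at the start; "wrist_torque": the same for the moment, N m; "gripper_width": finger opening in m.
Only numpy, scipy, OpenCV 4.12 (cv2) and the standard library are available. Lean on these libraries where they do the work, as an engineer would, in place of code of your own. Each camera call takes 0.05 s, during which the arm holds its last target. There are 200 camera calls.

## Working session

There is one attempt and no reset: what is moved stays moved. The work goes in short steps, Python scripts to look and compute and a tool call to move; the robot and the scene stay as the last step left them, time stands still between calls to the robot, and variables do not carry over. Pictures are saved under pics/ and viewed, about 12 in all and at most 16, crops included, and the job is handed in when it is done.

Besides the shell and the picture viewer there is one more tool, called as name(argument=value, ...), one argument or row to a line, values as JSON. step_arm: Moves the arm, as the interface text tells. Its arguments: {"type":"object","properties":{"targets":{"type":"array","items":{"type":"array"}},"newtons":{"type":"number"}},"required":["targets"]}

```bash
ls; mkdir -p pics
cat > h.py <<'E'
from plant import *
import numpy as np, cv2
from scipy.spatial.transform import Rotation as Ro
def snap(n,f):
    s=read_state(); p,d=snapshot(n); cv2.imwrite(f'pics/{f}.png',p[:,:,::-1]); np.savez(f'pics/{f}.npz',p=p,d=d,pos=s['ee_pos'],q=s['orientation'])
    return p,d,s
def cam(n,pos=None,q=None):
    m=camera_model(n); f=192/np.tan(np.radians(m['fov_y'])/2)
    if n=='wrist':
        T=np.array(m['tool_from_camera']); Rt=Ro.from_quat(q).as_matrix()
        Rc=Rt@T[:3,:3]; o=np.array(pos)+Rt@T[:3,3]
    else:
        R=np.array(m['R']); Rc=R.T; o=-R.T@np.array(m['t'])
    return f,m['cx'],m['cy'],Rc,o
def ray(c,uv,z):
    f,cx,cy,Rc,o=c; uv=np.atleast_2d(uv).astype(float)
    d=np.c_[(uv[:,0]-cx)/f,(uv[:,1]-cy)/f,np.ones(len(uv))]@Rc.T
    return o+d*((z-o[2])/d[:,2])[:,None]
def proj(c,X):
    f,cx,cy,Rc,o=c; x=(np.atleast_2d(X)-o)@Rc; return np.c_[x[:,0]/x[:,2]*f+cx,x[:,1]/x[:,2]*f+cy]
E
python3 - <<'E'
from h import *
for n in('top','side'): snap(n,n+'0'); m=camera_model(n);print(m)
print(camera_model('wrist')); s=read_state(); print(s)
import plant;print(getattr(plant,'grip_point_offset',None),[k for k in dir(plant) if k[0]!='_'])
a=cv2.imread('pics/top0.png');b=cv2.imread('pics/side0.png')
E
```

```text
pics
{'fov_y': 43.77571877026914, 'cx': 247.952665139543, 'cy': 194.29360541360174, 'R': array([[-0.02517919, -0.99968241, -0.00103855],
       [-0.98366453,  0.02496095, -0.17827237],
       [ 0.17824168, -0.00346717, -0.98398063]]), 't': array([-0.06257351,  0.53202206,  1.10474769])}
{'fov_y': 43.951098623769425, 'cx': 259.48754103512886, 'cy': 191.9126273120256, 'R': array([[-0.99776083, -0.06519988, -0.01490963],
       [-0.02217409,  0.5327833 , -0.84596115],
       [ 0.06310017, -0.84373629, -0.53303606]]), 't': array([0.51662844, 0.07217036, 1.04648824])}
{'fov_y': 65.34276834746137, 'cx': 255.79647573032312, 'cy': 194.29015693342393, 'tool_from_camera': array([[ 9.39148068e-04, -9.62367345e-01, -2.71750275e-01,
         7.59591751e-02],
       [ 9.99999542e-01,  9.54438695e-04,  7.59042665e-05,
        -3.07900677e-04],
       [ 1.86321190e-04, -2.71750222e-01,  9.62367800e-01,
        -1.70135538e-01],
       [ 0.00000000e+00,  0.00000000e+00,  0.00000000e+00,
         1.00000000e+00]])}
{'clock': 0.1, 'qpos': array([-1.24500692e+00,  3.20222869e-01,  1.56554396e+00, -2.20275249e-05,
        1.25736884e+00, -2.00219398e-02]), 'qd': array([ 0.00027773, -0.00144928, -0.00338305,  0.00011177, -0.00044922,
        0.00043631]), 'joint_efforts': array([-9.41835674e-05, -4.13333416e+01, -2.32506877e+01,  7.29437638e-02,
        4.22185252e-02, -4.84358179e-05]), 'ee_pos': array([ 0.19474406, -0.54055173,  0.21321235]), 'orientation': array([ 9.85088139e-01,  1.72048721e-01, -1.27844363e-04, -7.60913265e-04]), 'force': array([-0.44207937,  0.54666518,  0.48110802]), 'wrist_torque': array([0.00490977, 0.01259126, 0.0054666 ]), 'gripper_width': 0.09133138575070308}
0.0188 ['Unreachable', 'camera_model', 'grip_point_offset', 'hand_in', 'read_state', 'snapshot']
```

View pics/top0.png

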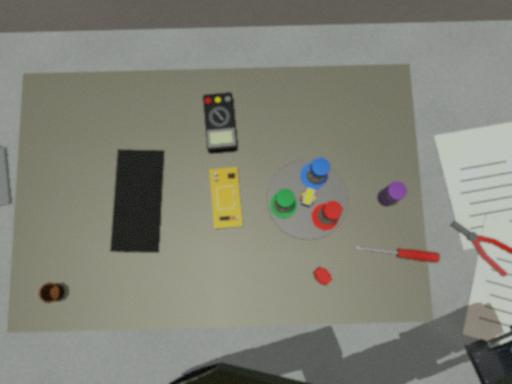

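View pics/side0.png

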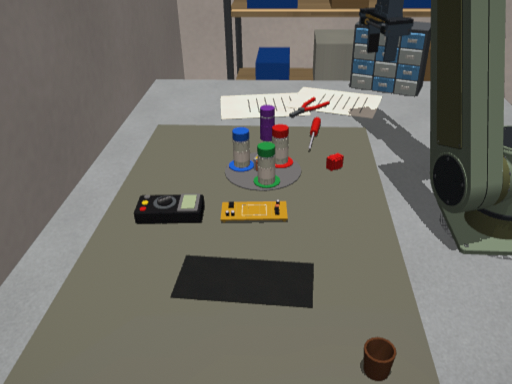

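The top view shows the green (283,203), blue (318,170) and red (327,214) jars around the yellow-labelled transformer (308,198). The board is at (226,197), the mat at (137,200) and the multimeter at (220,122). Two look-alikes: the red block at (323,275) is not a steel/copper transformer with a yellow label, and the purple jar at (392,193) does not have a red lid, so both stay put.

```bash
cat > meas.py <<'E'
from h import *
z=np.load('pics/top0.npz'); p,d=z['p'],z['d']; c=cam('top')
hsv=cv2.cvtColor(p,cv2.COLOR_RGB2HSV).astype(int); H,S,V=hsv[...,0],hsv[...,1],hsv[...,2]
def blobs(m,box):
    u0,v0,u1,v1=box; k=np.zeros(m.shape,np.uint8); k[v0:v1,u0:u1]=m[v0:v1,u0:u1]*255
    cs,_=cv2.findContours(k,cv2.RETR_EXTERNAL,cv2.CHAIN_APPROX_NONE); return sorted(cs,key=cv2.contourArea)[::-1]
tr=(262,150,355,245)
# pads: the depth separates lid (z~.107) from pad (z~.007)
f,cx,cy,Rc,o=c; uu,vv=np.meshgrid(np.arange(512),np.arange(384))
W=o+(np.dstack([(uu-cx)/f,(vv-cy)/f,np.ones_like(uu)])*d[...,None])@Rc.T
for n,m in dict(red=(H<6)|(H>174),blue=(H>100)&(H<125),green=(H>45)&(H<80)).items():
    m=m&(S>130)&(V>50); roi=np.zeros(m.shape,bool); roi[150:245,262:355]=1
    for a,lo,hi,zz in(('lid',.09,.13,.107),('pad',-.01,.03,.007)):
        k=m&roi&(W[...,2]>lo)&(W[...,2]<hi)
        P=W[k]; 
        if k.sum()<10: print(n,a,k.sum());continue
        q=np.c_[uu[k],vv[k]].astype(np.float32); X=ray(c,q,zz)
        (x,y),r=cv2.minEnclosingCircle(X[:,:2].astype(np.float32)); print(n,a,k.sum(),'mec',round(x,4),round(y,4),round(r,4),'zmed',np.median(P[:,2]).round(4))
def rect(n,m,box,zz):
    b=blobs(m,box)[0]; X=ray(c,b[:,0],zz)[:,:2]; (x,y),(w,h),a=cv2.minAreaRect((X*1000).astype(np.float32)); print(n,round(x),round(y),(round(w),round(h)),round(a,1))
    P=W[b[:,0,1],b[:,0,0],2]; print('  z',np.median(P).round(4))
rect('mat',V<45,(90,130,185,270),.003)
rect('board',(S>130)&(H>15)&(H<32),(200,155,250,240),.012)
rect('trafo',(S>110)&(H>18)&(H<35),(298,185,320,210),.038)
rect('meter',V<75,(195,85,245,158),.034)
E
python3 meas.py
```

```text
red lid 291 mec 0.4783 -0.2657 0.0223 zmed 0.1079
red pad 242 mec 0.4775 -0.2653 0.0329 zmed 0.0084
blue lid 269 mec 0.5801 -0.2427 0.0222 zmed 0.1078
blue pad 182 mec 0.5817 -0.2409 0.032 zmed 0.0085
green lid 255 mec 0.5086 -0.1588 0.0218 zmed 0.1082
green pad 129 mec 0.5101 -0.1631 0.0309 zmed 0.0082
mat 532 200 (112, 252) 87.4
  z 0.0036
board 531 -21 (148, 68) 4.3
  z 0.0131
trafo 524 -223 (11, 32) 69.3
  z 0.0391
meter 749 -8 (93, 74) 3.8
  z 0.0338
```

step_arm(
  targets=[
    [[5,-2,0],0.05,9],
    [[10,-4,0],0.1,9],
    [[15,-6,0],0.15,9],
    [[20,-8,0],0.2,9],
    [[25,-10,0],0.25,9],
    [[30,-12,0],0.3,9],
    [[35,-14,0],0.346,9],
    [[40,-16,0],0.346,9],
    [[44.2,-17.9,0],0.346,9],
    [[44.2,-17.9,0],0.346,9],
    [[44.2,-17.9,0],0.346,9],
    [[44.2,-17.9,0],0.346,9],
  ],
)

```text
clock: 1.6
ee_pos: [0.5491, -0.2237, 0.2139]
orientation: [1.0, -0.001, -0.0, 0.0]
force: [-0.2, 0.3, 0.2]
gripper_width: 0.0898
```

Run:
```python
from h import *
p,d,s=snap('wrist','w1'); print(s['ee_pos'],s['orientation'],s['clock'])
cv2.imwrite('pics/w1c.png',cv2.resize(p[:,:,::-1],(768,576),interpolation=cv2.INTER_CUBIC))
```

```text
[ 0.54914592 -0.22366052  0.21391169] [ 9.99999598e-01 -8.52834375e-04 -2.62495073e-04  8.84563218e-05] 1.6
```

View pics/w1c.png

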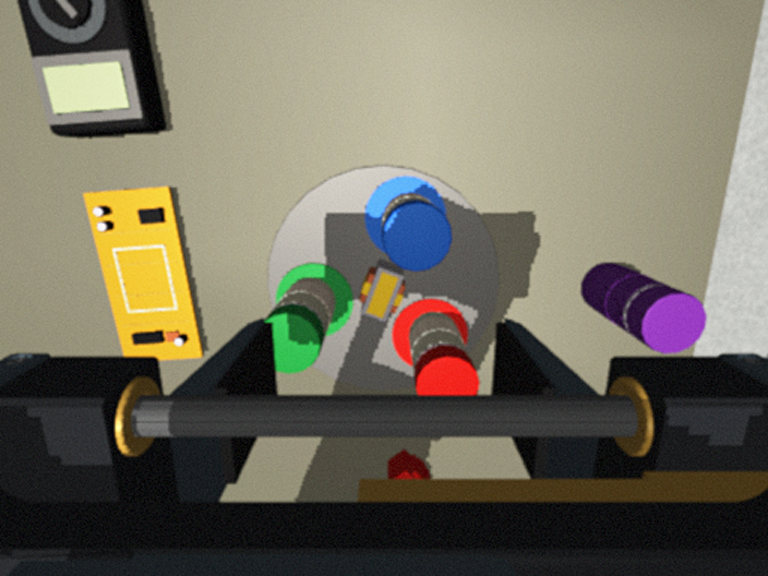

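The wrist view (768x576) shows the transformer (383,293), with a steel core, copper coil and yellow label. The white outline is on the board at (146,280). The red block (408,465) and the purple jar (670,320) are the decoys.

```bash
cat > w.py <<'E'
from h import *
import sys
def load(f):
    z=np.load(f'pics/{f}.npz'); p,d=z['p'],z['d']; c=cam('wrist',z['pos'],z['q']); f_,cx,cy,Rc,o=c
    uu,vv=np.meshgrid(np.arange(512),np.arange(384))
    W=o+(np.dstack([(uu-cx)/f_,(vv-cy)/f_,np.ones_like(uu)])*d[...,None])@Rc.T
    return p,d,c,W,cv2.cvtColor(p,cv2.COLOR_RGB2HSV).astype(int),uu,vv
def circles(f,lid=.107,pad=.007):
    p,d,c,W,hsv,uu,vv=load(f); H,S,V=[hsv[...,i] for i in range(3)]
    for n,m in dict(red=(H<6)|(H>174),blue=(H>100)&(H<125),green=(H>45)&(H<80)).items():
        m=m&(S>110)&(V>50)
        for a,zz in(('lid',lid),('pad',pad)):
            k=(m&(abs(W[...,2]-zz)<.012)&(W[...,0]>.4)).astype(np.uint8)
            cs,_=cv2.findContours(k,cv2.RETR_EXTERNAL,cv2.CHAIN_APPROX_NONE)
            if not cs: continue
            b=max(cs,key=cv2.contourArea); X=ray(c,b[:,0],zz)[:,:2]
            (x,y),r=cv2.minEnclosingCircle((X*1000).astype(np.float32)); print(n,a,'%.1f %.1f r%.1f'%(x,y,r),len(b),'z%.4f'%np.median(W[...,2][k>0]))
def rect(n,f,m,box,zz):
    p,d,c,W,hsv,uu,vv=load(f); u0,v0,u1,v1=box; k=np.zeros(d.shape,np.uint8); k[v0:v1,u0:u1]=m(*[hsv[...,i] for i in range(3)])[v0:v1,u0:u1]
    b=max(cv2.findContours(k,cv2.RETR_EXTERNAL,cv2.CHAIN_APPROX_NONE)[0],key=cv2.contourArea); X=ray(c,b[:,0],zz)[:,:2]
    (x,y),s,a=cv2.minAreaRect((X*1000).astype(np.float32)); print(n,'%.1f %.1f'%(x,y),np.round(s,1),round(a,1),'z',np.median(W[...,2][k>0]).round(4))
E
python3 - <<'E'
from w import *
circles('w1')
rect('outline','w1',lambda H,S,V:(S<90)&(V>140),(70,155,122,215),.012)
rect('board','w1',lambda H,S,V:(S>130)&(H>15)&(H<32),(40,110,140,245),.012)
rect('label','w1',lambda H,S,V:(S>130)&(H>18)&(H<35),(240,175,272,218),.038)
E
```

```text
red lid 484.4 -266.4 r22.4 115 z0.1062
red pad 478.3 -264.6 r34.4 169 z0.0064
blue lid 582.3 -243.6 r22.0 131 z0.1064
blue pad 582.6 -241.2 r33.8 170 z0.0064
green lid 512.6 -161.2 r23.6 148 z0.1063
green pad 510.6 -162.5 r33.5 167 z0.0064
outline 531.2 -19.8 [57.4 44.5] 4.0 z 0.0115
board 531.2 -20.6 [150.5  72.2] 4.0 z 0.0115
label 524.4 -221.9 [13.6 35.5] 69.2 z 0.0375
```

step_arm(
  targets=[
    [[-4,2,3],0,9],
    [[-7,4.1,6],0,9],
    [[-7,4.1,10],0,9],
    [[-7,4.1,13],0,9],
    [[-7,4.1,15.5],0,9],
    [[-7,4.1,15.5],0,9],
    [[-7,4.1,15.5],0,9],
    [[-7,4.1,15.5],0,4],
    [[-7,4.1,15.5],0,4],
    [[-7,4.1,15.5],0,4],
    [[-7,4.1,15.5],0,4],
    [[-7,4.1,15.5],0,4],
    [[-7,4.1,15.5],0,4],
    [[-7,4.1,15.5],0,4],
    [[-7,4.1,15.5],0,4],
  ],
  newtons=20,
)

```text
clock: 3.52
ee_pos: [0.4803, -0.2641, 0.0592]
orientation: [1.0, -0.0, 0.0, 0.0]
force: [-0.1, -0.9, 1.5]
gripper_width: 0.0437
```

step_arm(
  targets=[
    [[0,0,-2],0,4],
    [[0,0,-5],0,4],
    [[0,0,-9],0,4],
    [[0,0,-13],0,4],
    [[0,0,-15],0,4],
    [[0,-3,-15],0,4],
    [[0,-7,-15],0,4],
    [[-0.5,-11,-15],0,4],
    [[-1,-15,-15],0,4],
    [[-1.5,-19,-15],0,4],
    [[-2,-23,-15],0,4],
    [[-2.5,-27,-15],0,4],
    [[-3,-31,-15],0,4],
    [[-3.5,-35,-15],0,4],
    [[-3.5,-39,-15],0,4],
    [[-3.5,-43,-15],0,4],
    [[-3.5,-45,-15],0,4],
    [[-3.5,-46.4,-15],0,4],
    [[-3.5,-46.4,-15],0,4],
    [[-3.5,-46.4,-15],0,4],
  ],
)

```text
clock: 6.02
ee_pos: [0.4449, 0.1995, 0.2087]
orientation: [1.0, -0.0, -0.0, 0.0]
force: [-0.8, 0.0, -1.5]
gripper_width: 0.044
```

step_arm(
  targets=[
    [[0,0,4],0,4],
    [[0,0,8],0,4],
    [[0,0,11],0,4],
    [[0,0,13],0,4],
    [[0,0,14.5],0,4],
    [[0,0,15.1],0,4],
    [[0,0,15.35],0,4],
    [[0,0,15.35],0,4],
    [[0,0,15.35],0,4],
  ],
)

```text
clock: 7.15
ee_pos: [0.4456, 0.2004, 0.056]
orientation: [1.0, -0.0, 0.001, -0.0]
force: [-0.3, -0.0, -1.0]
gripper_width: 0.0434
```

step_arm(
  targets=[
    [[0,0,0.1],0,4],
    [[0,0,0.1],0,4],
    [[0,0,0.1],0,5],
    [[0,0,0.1],0,9],
    [[0,0,0.1],0,9],
    [[0,0,0.1],0,9],
    [[0,0,-1],0,9],
    [[0,0,-5],0,9],
    [[0,0,-10],0,9],
    [[0,0,-15],0,9],
    [[1,6,-15],0,9],
    [[3,12,-15],0,9],
    [[5,18,-15],0,9],
    [[7,24,-15],0,9],
    [[9,30,-15],0,9],
    [[11,36,-15],0,9],
    [[13,42,-15],0,9],
    [[13.6,44.2,-15],0,9],
    [[13.6,44.2,-15],0,9],
    [[13.6,44.2,-15],0,9],
  ],
)

```text
clock: 9.65
ee_pos: [0.5807, -0.2408, 0.2057]
orientation: [1.0, 0.0, -0.0, -0.0]
force: [0.1, -0.1, 1.3]
gripper_width: 0.0895
```

step_arm(
  targets=[
    [[0,0,5],0,9],
    [[0,0,10],0,9],
    [[0,0,13],0,9],
    [[0,0,14.8],0,9],
    [[0,0,14.8],0,9],
    [[0,0,14.8],0,9],
    [[0,0,14.8],0,4],
    [[0,0,14.8],0,4],
    [[0,0,14.8],0,4],
    [[0,0,14.8],0,4],
    [[0,0,14.8],0,4],
    [[0,0,14.8],0,4],
    [[0,0,14.8],0,4],
  ],
)

```text
clock: 11.28
ee_pos: [0.5812, -0.2421, 0.0576]
orientation: [1.0, -0.0, 0.0, 0.0]
force: [-0.3, -0.9, 0.9]
gripper_width: 0.0434
```

step_arm(
  targets=[
    [[0,0,-2],0,4],
    [[0,0,-5],0,4],
    [[0,0,-9],0,4],
    [[0,0,-13],0,4],
    [[0,0,-15],0,4],
    [[0,-3,-15],0,4],
    [[0,-7,-15],0,4],
    [[0.5,-11,-15],0,4],
    [[1,-15,-15],0,4],
    [[1.5,-19,-15],0,4],
    [[2,-23,-15],0,4],
    [[2.5,-27,-15],0,4],
    [[3,-31,-15],0,4],
    [[3.5,-35,-15],0,4],
    [[3.9,-39,-15],0,4],
    [[3.9,-42,-15],0,4],
    [[3.9,-43.9,-15],0,4],
    [[3.9,-43.9,-15],0,4],
    [[3.9,-43.9,-15],0,4],
  ],
)

```text
clock: 13.65
ee_pos: [0.6201, 0.1962, 0.2073]
orientation: [1.0, -0.0, -0.0, 0.0]
force: [0.1, -0.1, -1.8]
gripper_width: 0.044
```

step_arm(
  targets=[
    [[0,0,4],0,4],
    [[0,0,8],0,4],
    [[0,0,11],0,4],
    [[0,0,13],0,4],
    [[0,0,14.5],0,4],
    [[0,0,15.1],0,4],
    [[0,0,15.45],0,4],
    [[0,0,15.45],0,4],
    [[0,0,15.45],0,4],
    [[0,0,15.45],0,4],
  ],
)

```text
clock: 14.9
ee_pos: [0.6206, 0.1974, 0.0536]
orientation: [1.0, -0.0, 0.001, -0.0]
force: [-0.1, -0.7, 0.8]
gripper_width: 0.0439
```

step_arm(
  targets=[
    [[0,0,0],0,5],
    [[0,0,0],0,9],
    [[0,0,0],0,9],
    [[0,0,0],0,9],
    [[0,0,-1],0,9],
    [[0,0,-5],0,9],
    [[0,0,-10],0,9],
    [[0,0,-15],0,9],
    [[-1,6,-15],0,9],
    [[-3,12,-15],0,9],
    [[-5,18,-15],0,9],
    [[-7,24,-15],0,9],
    [[-9,30,-15],0,9],
    [[-11,35.9,-15],0,9],
    [[-11,35.9,-15],0,9],
    [[-11,35.9,-15],0,9],
  ],
)

```text
clock: 16.9
ee_pos: [0.5102, -0.1617, 0.2035]
orientation: [1.0, -0.001, 0.001, -0.0]
force: [-0.3, 0.5, -0.2]
gripper_width: 0.0903
```

step_arm(
  targets=[
    [[0,0,5],0,9],
    [[0,0,10],0,9],
    [[0,0,13],0,9],
    [[0,0,14.5],0,9],
    [[0,0,14.5],0,9],
    [[0,0,14.5],0,9],
    [[0,0,14.5],0,4],
    [[0,0,14.5],0,4],
    [[0,0,14.5],0,4],
    [[0,0,14.5],0,4],
    [[0,0,14.5],0,4],
    [[0,0,14.5],0,4],
    [[0,0,14.5],0,4],
  ],
)

```text
clock: 18.52
ee_pos: [0.5101, -0.1616, 0.058]
orientation: [1.0, -0.0, -0.0, -0.0]
force: [-0.9, 0.3, 1.0]
gripper_width: 0.0438
```

Green goes to (0.532, 0.200): dx 2.2, ty -36.2.

step_arm(
  targets=[
    [[0,0,-2],0,4],
    [[0,0,-5],0,4],
    [[0,0,-9],0,4],
    [[0,0,-13],0,4],
    [[0,0,-15],0,4],
    [[0,-3,-15],0,4],
    [[0,-7,-15],0,4],
    [[0.5,-11,-15],0,4],
    [[1,-15,-15],0,4],
    [[1.5,-19,-15],0,4],
    [[2,-23,-15],0,4],
    [[2.2,-27,-15],0,4],
    [[2.2,-31,-15],0,4],
    [[2.2,-34,-15],0,4],
    [[2.2,-36.2,-15],0,4],
    [[2.2,-36.2,-15],0,4],
    [[2.2,-36.2,-15],0,4],
  ],
)

```text
clock: 20.65
ee_pos: [0.5321, 0.1994, 0.2077]
orientation: [1.0, -0.0, -0.0, 0.001]
force: [-0.7, -0.0, -1.6]
gripper_width: 0.0439
```

step_arm(
  targets=[
    [[0,0,4],0,4],
    [[0,0,8],0,4],
    [[0,0,11],0,4],
    [[0,0,13],0,4],
    [[0,0,14.5],0,4],
    [[0,0,15.1],0,4],
    [[0,0,15.45],0,4],
    [[0,0,15.45],0,4],
    [[0,0,15.45],0,4],
    [[0,0,15.45],0,4],
  ],
)

```text
clock: 21.9
ee_pos: [0.5326, 0.2004, 0.054]
orientation: [1.0, -0.0, 0.001, -0.0]
force: [0.7, 1.5, 0.2]
gripper_width: 0.0435
```

step_arm(
  targets=[
    [[0,0,0],0,5],
    [[0,0,0],0,9],
    [[0,0,0],0,9],
    [[0,0,0],0,9],
    [[0,0,-1],0,9],
    [[0,0,-5],0,9],
    [[0,0,-10],0,9],
    [[0,0,-13],0,9],
    [[1,6,-13],0,9],
    [[2,12,-13],0,9],
    [[2,18,-13],0.05,9],
    [[2,24,-13],0.1,9],
    [[2,30,-13],0.2,9],
    [[2,36,-13],0.3,9],
    [[1.8,42.3,-13],0.36,9],
    [[1.8,42.3,-13],0.36,9],
    [[1.8,42.3,-13],0.36,9],
    [[1.8,42.3,-13],0.36,9],
  ],
)

```text
clock: 24.15
ee_pos: [0.5502, -0.2213, 0.1837]
orientation: [0.984, -0.178, 0.0, -0.0]
force: [0.9, 0.2, 0.2]
gripper_width: 0.0901
```

Run:
```python
from w import *
p,d,s=snap('wrist','w2'); q,_,_=snap('top','top2'); print(s['ee_pos'],s['orientation'])
rect('label','w2',lambda H,S,V:(S>130)&(H>18)&(H<35),(215,130,300,260),.038)
cv2.imwrite('pics/w2c.png',np.hstack([cv2.resize(p[100:300,130:390,::-1],(390,300)),cv2.resize(q[80:280,90:350,::-1],(390,300))]))
```

```text
[ 0.55018885 -0.22125755  0.18374731] [ 9.83996869e-01 -1.78185670e-01  5.46783111e-05 -1.59058717e-04]
label 524.8 -221.9 [13.5 34.8] 69.6 z 0.0377
```

View pics/w2c.png

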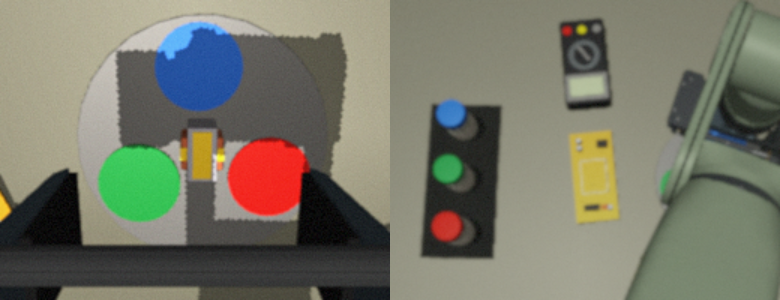

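The transformer stands alone at about (202,155) in the left crop. On the right, the three jars are upright on the mat (451,115 / 448,170 / 446,226).

step_arm(
  targets=[
    [[-2.4,0.95,4],0,8],
    [[-2.4,0.95,8],0,8],
    [[-2.4,0.95,12],0,8],
    [[-2.4,0.95,15],0,8],
    [[-2.4,0.95,16.5],0,7],
    [[-2.4,0.95,17.25],0,7],
    [[-2.4,0.95,17.25],0,7],
    [[-2.4,0.95,17.25],0,5],
    [[-2.4,0.95,17.25],0,3],
    [[-2.4,0.95,17.25],0,2.5],
    [[-2.4,0.95,17.25],0,2.5],
    [[-2.4,0.95,17.25],0,2.5],
    [[-2.4,0.95,17.25],0,2.5],
    [[-2.4,0.95,17.25],0,2.5],
    [[-2.4,0.95,17.25],0,2.5],
  ],
  newtons=20,
)

```text
clock: 26.12
ee_pos: [0.5244, -0.2232, 0.0111]
orientation: [0.984, -0.179, 0.0, 0.0]
force: [-0.1, 1.0, 3.8]
gripper_width: 0.032
```

step_arm(
  targets=[
    [[0,0,-2],0,2.5],
    [[0,0,-5],0,2.5],
    [[0,0,-8],0,2.5],
    [[-1,-3,-8],-0.05,2.5],
    [[-2,-6,-8],-0.13,2.5],
    [[-3,-9,-8],-0.21,2.5],
    [[-4,-12,-8],-0.29,2.5],
    [[-5,-15,-8],-0.37,2.5],
    [[-6,-18,-8],-0.428,2.5],
    [[-6.5,-19.2,-8],-0.428,2.5],
    [[-6.5,-19.2,-8],-0.428,2.5],
    [[-6.5,-19.2,-8],-0.428,2.5],
    [[-6.5,-19.2,-8],-0.428,2.5],
  ],
)

```text
clock: 27.75
ee_pos: [0.5311, -0.0216, 0.0909]
orientation: [0.999, 0.033, -0.0, 0.0]
force: [-0.0, -0.1, -2.3]
gripper_width: 0.0315
```

Run:
```python
from w import *
p,d,s=snap('wrist','w3'); print(s['ee_pos'],s['orientation'])
cv2.imwrite('pics/w3c.png',cv2.resize(p[100:384,100:400,::-1],(600,568)))
rect('label','w3',lambda H,S,V:(S>130)&(H>18)&(H<35)&(V<220),(235,220,280,300),.118)
```

```text
[ 0.53111394 -0.02156863  0.09086913] [ 9.99449737e-01  3.31692355e-02 -2.02552657e-05  1.57254059e-04]
label 538.7 -21.1 [20.1 13.5] 3.2 z 0.1174
```

View pics/w3c.png

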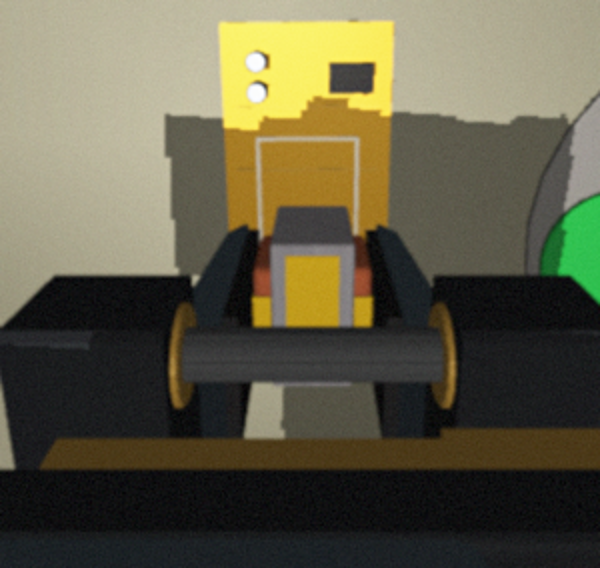

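The transformer is held square to the board, with the outline visible at (307,185) and ahead of it in the crop. Lowering it.

step_arm(
  targets=[
    [[0,-0.1,2],0,2.5],
    [[0,-0.1,4],0,2.5],
    [[0,-0.1,5.5],0,2.5],
    [[0,-0.1,6.5],0,2.5],
    [[0,-0.1,7],0,2.5],
    [[0,-0.1,7.15],0,2.5],
    [[0,-0.1,7.2],0,2.5],
    [[0,-0.1,7.2],0,2.5],
    [[0,-0.1,7.2],0,2.5],
  ],
)

```text
clock: 28.92
ee_pos: [0.5312, -0.0196, 0.0192]
orientation: [0.999, 0.034, 0.0, 0.0]
force: [-0.2, 0.2, -1.0]
gripper_width: 0.0316
```

step_arm(
  targets=[
    [[0,-0.1,0.08],0,2.5],
    [[0,-0.1,0.08],0,2.5],
    [[0,-0.1,0.08],0,4],
    [[0,-0.1,0.08],0,7],
    [[0,-0.1,0.08],0,7],
    [[0,-0.1,0.08],0,7],
    [[0,-0.1,-2],0,7],
    [[0,-0.1,-6],0,9],
    [[0,-0.1,-11],0,9],
    [[0,-0.1,-15],0,9],
    [[2,-5,-18],0.07,9],
    [[2,-11,-18],0.07,9],
    [[4,-15,-18],0.07,9],
    [[4,-15,-18],0.07,9],
    [[4,-15,-18],0.07,9],
    [[4,-15,-18],0.07,9],
  ],
)

```text
clock: 30.92
ee_pos: [0.5604, 0.1316, 0.1988]
orientation: [1.0, -0.002, -0.0, 0.0]
force: [0.2, 0.1, -0.1]
gripper_width: 0.0902
```

Run:
```python
from w import *
p,d,s=snap('wrist','w4'); print(s['ee_pos'],s['orientation'])
cv2.imwrite('pics/w4c.png',cv2.resize(p[:,:,::-1],(768,576)))
circles('w4',lid=.103)
```

```text
[0.56042806 0.1316393  0.19882809] [ 9.99998371e-01 -1.76943829e-03 -2.65731283e-04  2.36296527e-04]
red lid 446.7 198.1 r23.3 115 z0.1023
blue lid 621.0 196.1 r22.3 145 z0.1023
blue pad 634.4 230.9 r20.7 72 z0.0027
green lid 535.1 198.3 r23.0 143 z0.1022
green pad 510.4 -160.7 r34.3 146 z0.0062
```

View pics/w4c.png

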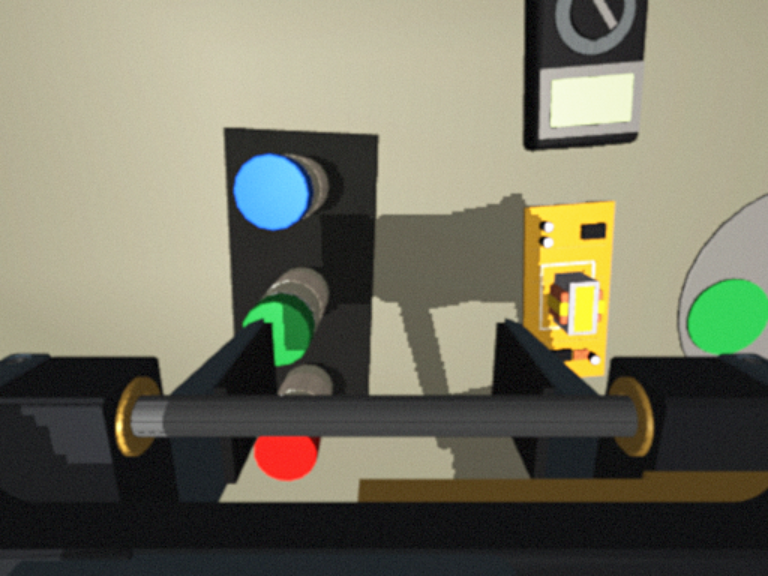

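The view shows all jars upright on the mat (273,192 / 278,335 / 287,450) and the transformer inside the outline (574,300). Next I check its centring numerically.

Run:
```python
from w import *
p,d,c,W,hsv,uu,vv=load('w4')
print(d[190:225:8,375:405:6].round(3)); 
k=(W[...,2]>.042)&(W[...,2]<.052)&(abs(W[...,0]-.53)<.04)&(abs(W[...,1]+.02)<.03)
b=np.argwhere(k)[:,::-1]; X=ray(c,b,.046)[:,:2]
(x,y),s,a=cv2.minAreaRect((X*1000).astype(np.float32)); print('core top',x,y,s,a)
m=(hsv[...,1]<90)&(hsv[...,2]>120)&(W[...,2]<.02)
rect('outline+','w4',lambda H,S,V:(S>130)&(H>15)&(H<32),(345,125,412,255),.012)
```

```text
[[0.349 0.335 0.335 0.336 0.371]
 [0.341 0.337 0.338 0.338 0.34 ]
 [0.344 0.34  0.339 0.34  0.343]
 [0.346 0.343 0.341 0.342 0.346]
 [0.382 0.345 0.345 0.345 0.383]]
core top 531.5712890625 -17.431468963623047 (42.322635650634766, 32.67041778564453) 5.273007392883301
outline+ 531.8 -19.2 [151.   70.6] 4.4 z 0.0115
```

The core top is at about (531.6, -17.4) and the board at (531.8, -19.2), with 42x32 mm inside a 56x42 outline, so the transformer is in place. Returning the jars, green first.

step_arm(
  targets=[
    [[-1.5,-4,0],0,9],
    [[-2.7,-6.85,2],0,9],
    [[-2.7,-6.85,5],0,9],
    [[-2.7,-6.85,9],0,9],
    [[-2.7,-6.85,12],0,9],
    [[-2.7,-6.85,14.5],0,9],
    [[-2.7,-6.85,14.5],0,9],
    [[-2.7,-6.85,14.5],0,9],
    [[-2.7,-6.85,14.5],0,4],
    [[-2.7,-6.85,14.5],0,4],
    [[-2.7,-6.85,14.5],0,4],
    [[-2.7,-6.85,14.5],0,4],
    [[-2.7,-6.85,14.5],0,4],
    [[-2.7,-6.85,14.5],0,4],
    [[-2.7,-6.85,14.5],0,4],
  ],
  newtons=20,
)

```text
clock: 32.85
ee_pos: [0.5339, 0.2013, 0.0539]
orientation: [1.0, -0.001, -0.0, 0.0]
force: [-0.7, -0.3, -0.2]
gripper_width: 0.0437
```

step_arm(
  targets=[
    [[0,0,-2],0,4],
    [[0,0,-5],0,4],
    [[0,0,-9],0,4],
    [[0,0,-13],0,4],
    [[0,0,-15],0,4],
    [[0,3,-15],0,4],
    [[0,7,-15],0,4],
    [[-0.5,11,-15],0,4],
    [[-1,15,-15],0,4],
    [[-1.5,19,-15],0,4],
    [[-2,23,-15],0,4],
    [[-2.3,27,-15],0,4],
    [[-2.3,31,-15],0,4],
    [[-2.3,34,-15],0,4],
    [[-2.3,36.3,-15],0,4],
    [[-2.3,36.3,-15],0,4],
    [[-2.3,36.3,-15],0,4],
    [[-2.3,36.3,-10],0,4],
    [[-2.3,36.3,-6],0,4],
    [[-2.3,36.3,-6],0,4],
  ],
)

```text
clock: 35.35
ee_pos: [0.5078, -0.1598, 0.1114]
orientation: [1.0, -0.0, -0.004, -0.001]
force: [0.2, 0.3, -0.6]
gripper_width: 0.0433
```

step_arm(
  targets=[
    [[0,0,2],0,4],
    [[0,0,4],0,4],
    [[0,0,5],0,4],
    [[0,0,5.4],0,4],
    [[0,0,5.6],0,4],
    [[0,0,5.6],0,4],
    [[0,0,5.6],0,4],
  ],
)

```text
clock: 36.22
ee_pos: [0.5104, -0.1618, 0.0584]
orientation: [1.0, -0.001, 0.0, 0.0]
force: [-0.4, 0.3, -2.1]
gripper_width: 0.0437
```

step_arm(
  targets=[
    [[0,0,0.08],0,4],
    [[0,0,0.08],0,4],
    [[0,0,0.08],0,5],
    [[0,0,0.08],0,9],
    [[0,0,0.08],0,9],
    [[0,0,0.08],0,9],
    [[0,0,-1],0,9],
    [[0,0,-5],0,9],
    [[0,0,-10],0,9],
    [[0,0,-15],0,9],
    [[2,-6,-15],0,9],
    [[4,-12,-15],0,9],
    [[6,-18,-15],0,9],
    [[8,-24,-15],0,9],
    [[10,-30,-15],0,9],
    [[11.1,-35.9,-15],0,9],
    [[11.1,-35.9,-15],0,9],
    [[11.1,-35.9,-15],0,9],
  ],
)

```text
clock: 38.48
ee_pos: [0.6216, 0.1968, 0.2082]
orientation: [1.0, -0.001, -0.0, 0.0]
force: [-1.2, -0.2, -0.2]
gripper_width: 0.0901
```

step_arm(
  targets=[
    [[0,0,5],0,9],
    [[0,0,10],0,9],
    [[0,0,13],0,9],
    [[0,0,15.4],0,9],
    [[0,0,15.4],0,9],
    [[0,0,15.4],0,9],
    [[0,0,15.4],0,4],
    [[0,0,15.4],0,4],
    [[0,0,15.4],0,4],
    [[0,0,15.4],0,4],
    [[0,0,15.4],0,4],
    [[0,0,15.4],0,4],
    [[0,0,15.4],0,4],
  ],
)

```text
clock: 40.1
ee_pos: [0.6219, 0.1972, 0.0539]
orientation: [1.0, -0.001, -0.0, -0.0]
force: [0.5, -0.4, 1.1]
gripper_width: 0.0437
```

step_arm(
  targets=[
    [[0,0,-2],0,4],
    [[0,0,-5],0,4],
    [[0,0,-9],0,4],
    [[0,0,-13],0,4],
    [[0,0,-15],0,4],
    [[0,3,-15],0,4],
    [[-0.5,7,-15],0,4],
    [[-1,11,-15],0,4],
    [[-1.5,15,-15],0,4],
    [[-2,19,-15],0,4],
    [[-2.5,23,-15],0,4],
    [[-3,27,-15],0,4],
    [[-3.5,31,-15],0,4],
    [[-3.9,35,-15],0,4],
    [[-3.9,39,-15],0,4],
    [[-3.9,42,-15],0,4],
    [[-3.9,43.9,-15],0,4],
    [[-3.9,43.9,-15],0,4],
    [[-3.9,43.9,-15],0,4],
  ],
)

```text
clock: 42.48
ee_pos: [0.5819, -0.2407, 0.2038]
orientation: [1.0, -0.001, -0.0, -0.0]
force: [0.3, 0.1, -2.1]
gripper_width: 0.0439
```

step_arm(
  targets=[
    [[0,0,4],0,4],
    [[0,0,8],0,4],
    [[0,0,11],0,4],
    [[0,0,13],0,4],
    [[0,0,14.2],0,4],
    [[0,0,14.5],0,4],
    [[0,0,14.65],0,4],
    [[0,0,14.65],0,4],
    [[0,0,14.65],0,4],
  ],
)

```text
clock: 43.6
ee_pos: [0.5823, -0.242, 0.0581]
orientation: [1.0, -0.001, 0.001, 0.0]
force: [-0.3, -0.0, -0.8]
gripper_width: 0.0436
```

Red next: (0.4458, 0.200), so dx -13.65, ty -44.2.

step_arm(
  targets=[
    [[0,0,0.06],0,4],
    [[0,0,0.06],0,5],
    [[0,0,0.06],0,9],
    [[0,0,0.06],0,9],
    [[0,0,0.06],0,9],
    [[0,0,-1],0,9],
    [[0,0,-5],0,9],
    [[0,0,-10],0,9],
    [[0,0,-15],0,9],
    [[-2,-6,-15],0,9],
    [[-4,-12,-15],0,9],
    [[-6,-18,-15],0,9],
    [[-8,-24,-15],0,9],
    [[-10,-30,-15],0,9],
    [[-12,-36,-15],0,9],
    [[-13,-42,-15],0,9],
    [[-13.65,-44.2,-15],0,9],
    [[-13.65,-44.2,-15],0,9],
    [[-13.65,-44.2,-15],0,9],
  ],
)

```text
clock: 45.98
ee_pos: [0.4466, 0.1999, 0.2078]
orientation: [1.0, -0.001, 0.0, 0.0]
force: [-0.8, -1.0, 0.3]
gripper_width: 0.09
```

step_arm(
  targets=[
    [[0,0,5],0,9],
    [[0,0,10],0,9],
    [[0,0,13],0,9],
    [[0,0,15.4],0,9],
    [[0,0,15.4],0,9],
    [[0,0,15.4],0,9],
    [[0,0,15.4],0,4],
    [[0,0,15.4],0,4],
    [[0,0,15.4],0,4],
    [[0,0,15.4],0,4],
    [[0,0,15.4],0,4],
    [[0,0,15.4],0,4],
    [[0,0,15.4],0,4],
  ],
)

```text
clock: 47.6
ee_pos: [0.4464, 0.2005, 0.0534]
orientation: [1.0, -0.001, -0.0, 0.0]
force: [0.3, -0.4, 1.1]
gripper_width: 0.0437
```

step_arm(
  targets=[
    [[0,0,-2],0,4],
    [[0,0,-5],0,4],
    [[0,0,-9],0,4],
    [[0,0,-13],0,4],
    [[0,0,-15],0,4],
    [[0,3,-15],0,4],
    [[0.5,7,-15],0,4],
    [[1,11,-15],0,4],
    [[1.5,15,-15],0,4],
    [[2,19,-15],0,4],
    [[2.5,23,-15],0,4],
    [[3,27,-15],0,4],
    [[3.3,31,-15],0,4],
    [[3.3,35,-15],0,4],
    [[3.3,39,-15],0,4],
    [[3.3,43,-15],0,4],
    [[3.3,45,-15],0,4],
    [[3.3,46.5,-15],0,4],
    [[3.3,46.5,-15],0,4],
    [[3.3,46.5,-15],0,4],
  ],
)

```text
clock: 50.1
ee_pos: [0.4784, -0.2635, 0.2034]
orientation: [1.0, -0.001, -0.0, -0.0]
force: [-0.6, 0.2, -1.9]
gripper_width: 0.0438
```

step_arm(
  targets=[
    [[0,0,4],0,4],
    [[0,0,8],0,4],
    [[0,0,11],0,4],
    [[0,0,13],0,4],
    [[0,0,14.2],0,4],
    [[0,0,14.5],0,4],
    [[0,0,14.6],0,4],
    [[0,0,14.6],0,4],
    [[0,0,14.6],0,4],
  ],
)

```text
clock: 51.22
ee_pos: [0.4787, -0.2648, 0.0581]
orientation: [1.0, -0.001, 0.001, 0.0]
force: [0.6, -0.1, -1.5]
gripper_width: 0.0437
```

step_arm(
  targets=[
    [[0,0,0.06],0,4],
    [[0,0,0.06],0,5],
    [[0,0,0.06],0,9],
    [[0,0,0.06],0,9],
    [[0,0,0.06],0,9],
    [[0,0,-1],0,9],
    [[0,0,-5],0,9],
    [[0,0,-10],0,9],
    [[0,0,-15],0,9],
    [[-3,4,-16],0,9],
    [[-7,8,-16],0,9],
    [[-11,12,-16],0,9],
    [[-15,16,-16],0,9],
    [[-19,20,-16],0,9],
    [[-23,24,-16],0,9],
    [[-28,27.5,-16],0,9],
    [[-28,27.5,-16],0,9],
    [[-28,27.5,-16],0,9],
    [[-28,27.5,-16],0,9],
  ],
)

```text
clock: 53.6
ee_pos: [0.199, -0.5381, 0.2178]
orientation: [1.0, -0.0, 0.0, 0.0]
force: [0.6, -0.5, -0.4]
gripper_width: 0.0898
```

```bash
python3 - <<'E'
from h import *
print(read_state()['clock'],read_state()['ee_pos'])
q,_,_=snap('top','top0'); s,_,_=snap('side','side9')
cv2.imwrite('pics/end.png',np.hstack([cv2.resize(q[80:300,90:430,::-1],(400,260)),cv2.resize(s[90:310,120:400,::-1],(400,260))]))
E
python3 meas.py
```

```text
53.6 [ 0.19896138 -0.53812572  0.21779086]
red lid 295 mec 0.4756 -0.2639 0.0225 zmed 0.1079
red pad 220 mec 0.4793 -0.2694 0.0373 zmed 0.0083
blue lid 276 mec 0.5798 -0.2408 0.0226 zmed 0.1082
blue pad 181 mec 0.5813 -0.2405 0.0322 zmed 0.0083
green lid 260 mec 0.5079 -0.1609 0.0216 zmed 0.108
green pad 127 mec 0.5098 -0.1626 0.0308 zmed 0.0083
mat 532 200 (112, 252) 87.3
  z 0.0034
board 531 -21 (149, 68) 4.2
  z 0.0129Traceback (most recent call last):
  File "meas.py", line 24, in <module>
    rect('trafo',(S>110)&(H>18)&(H<35),(298,185,320,210),.038)
    ~~~~^^^^^^^^^^^^^^^^^^^^^^^^^^^^^^^^^^^^^^^^^^^^^^^^^^^^^^
  File "meas.py", line 20, in rect
    b=blobs(m,box)[0]; X=ray(c,b[:,0],zz)[:,:2]; (x,y),(w,h),a=cv2.minAreaRect((X*1000).astype(np.float32)); print(n,round(x),round(y),(round(w),round(h)),round(a,1))
      ~~~~~~~~~~~~^^^
IndexError: list index out of range
```

View pics/end.png

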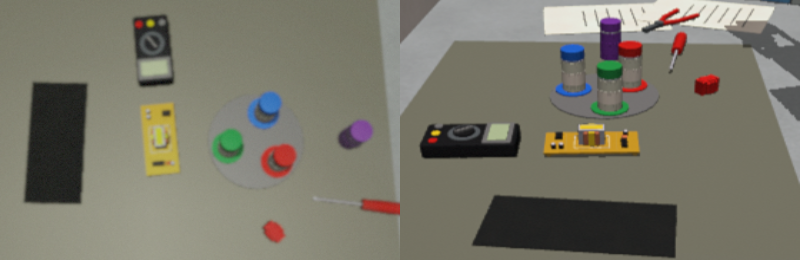

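All three jars stand upright on their matching pads, the transformer sits in the outline, and the multimeter and look-alikes have not moved. Handing in.

```bash
python3 -c "
from plant import *
print(hand_in())"
```

```text
the job is handed in; nothing more can be done
None
```

I stood the three jars on the black mat and set the transformer in the white outline on the board. Then I put each jar back on the pad of its lid's colour and handed in at about 54 s. The multimeter, the red block and the purple jar were not touched.

**Jars:** The last top and side views show all three upright on their own pads. From the arm's position at release I put each within about 1–2 mm of its pad's centre. The top camera reads the lids 2–3 mm nearer the robot than that. All three shift alike, so I took it as camera bias and did not correct for it.

**Transformer:** The wrist view put it about 2 mm off the board's centre line and about 1 degree off the board's long side. That leaves roughly 3 mm or more of outline around it.

**Check that failed:** My final script stopped with an error because it looked for the transformer at its old place on the tray. It therefore gave no final top-view numbers for the transformer and multimeter, and I judged those two from the pictures alone.

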